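# Close the domino tub

## Robot

A 6-joint arm with a two-finger parallel gripper is mounted at the origin on the work surface. World frame = base frame: x ahead of the robot, y to its left, z up, the work surface at z = 0. Lengths are in m, angles in rad, forces in N, time in s.
With the tool pointing down it reaches from about 0.35 to 0.975 m from the base axis. Payload 4.9 kg.
Tool frame: the origin (TCP) lies on the centre line of the jaws, within the pads' length; the fingertips stand ctrl.tcp_to_tips ahead of it and the grasp point (between the pads) lies 3 mm ahead of it (ctrl.tcp_to_tips is the distance from the TCP to the fingertips, in m); z points along the fingers, y is the direction in which the jaws open and shut (so a half turn about z gives the same grasp; the last joint's range is limited). The gripper opens to 85 mm and grips with 20 to 120 N. Pads are 22 mm wide; open, the fingers measure 114 mm over their backs; the gripper's body (76 mm by 85 mm) begins 54 mm behind the grasp point. The pads swing forward as they close: fully open they stand 13 mm farther back than shut.
Start: joints at [1.185, 0.053, 1.613, -0, 1.476, -0.119], TCP at [0.165, 0.603, 0.253] pointing down, gripper open.
Joint ranges: [-3.01, 3.01], [-1.01, 2.22], [0.06, 2.58], [-1.02, 4.17], [0.09, 2.62], [-3.14, 3.14]. Speed limits (rad/s): [2.57, 2.57, 3.14, 3.14, 3.14, 3.14].

## Interface

Orientations are given as a rotation vector (axis times angle).
In Python, from station import ctrl, vision gives the robot as it stands.
- The arm moves only by the tool jog_arm, never from a script. Its argument "deltas" is a list of rows, each a list of 7 numbers: the turn, a rotation vector about the tool's x, y, z in rad, then the shift along the tool's x, y, z in cm, then the opening, from 0 (shut) to 1 (fully open). A call has 1 to 12 rows; each row shifts and turns the commanded pose from where the row before left it, along the tool's axes as they then stand; what a row does not reach is not made up. A row lasts 1/12 s, in which the tool goes at most 41.7 mm and 7.16 degrees, less where a joint would pass 70% of its speed; a pose out of reach is approached as far as the arm can. A call with a gripper value outside its range is refused whole. The fingers move at their own pace and stop on an object; "grip_force" is the grip in N (left out, the last holds). Time passes only in rows, so rows that do not move let the fingers close. It gives the time, the measured TCP pose, the force and the opening at its end, in the units of the state.
- ctrl.get_obs(): the state, without advancing time (a new reading comes with each control period).
- vision.get_image(name): name is "scene" or "top" or "wrist"; returns (picture, depth): 400x640x3 uint8, red, green, blue; 400x640 float32, m along the optical axis (not along the pixel's ray), 0 where there is no reading.
- vision.calibration(name): a dict with "fx", "fy", "cx", "cy" (pixels), "rvec" (rotation vector, rad) and "tvec" (3), from world to camera coordinates, as OpenCV has them; the wrist camera has in their place "hand_eye" (4x4, takes a point from camera to tool coordinates, whose origin is the TCP and whose axes are the flange's). Camera axes: x right, y down, z forward; pixel columns grow to the right and rows downward; lengths in m; the calibration is good to about 2 mm. The wrist camera is an equidistant fisheye: a pixel r from the principal point sees the ray r / f radians off the axis. A picture is of the moment at which its call begins: read the wrist's pose just before it. calibration takes no time and is no camera call.
- ctrl.finish_job(): hands the job in, once; it reports no verdict.
The state is a dict: "t": time; "q": joint angles; "dq": joint speeds; "effort": joint torques, N m; "tool_pos": TCP position; "tool_rot": TCP orientation; "contact_force": force on the tool from outside, world axes, zero at the start; "wrist_torque": the same for the moment, N m; "opening": finger opening in m.
Only numpy, scipy, OpenCV 4.12 (cv2) and the standard library are available. Lean on these libraries where they do the work, as an engineer would, in place of code of your own. Each camera call takes 0.05 s, during which the arm holds its last target. There are 200 camera calls.

## Task

The game is over: pick out the lid that fits the open rectangular tub of dominoes, put it on and press it down until it snaps fully home. Leave the other two lids where they lie and keep the tub upright.

Things in the scene. Friction and masses are not known exactly. Their poses are not given: they have to be found in the camera images.
- tub: Open white tub of dominoes, loose, 0.55 kg, 120 (x) x 86 (y) x 60 mm high outside. Origin: centre of underside. Under the rim on both long sides a springy bead stands 3.5 mm proud: a lid set on loosely stays 11 mm too high on them; pushed straight down with 10 to 20 N it snaps over and rests on the rim, its origin then 30 mm above the tub's. Lid and tub x axes parallel, either way round.
- lid: Matching white rectangular lid, loose, 80 g, right way up. Skirt goes over the tub's rim: 136 (x) x 104 (y) mm outside, flared to about 152 x 120 at the foot (guides it if some 6 mm off). Origin: centre of underside, at the skirt's foot. Top plate 30 to 33 mm above origin; on its middle a fin to hold, 60 along x, 16 along y, 28 mm high (top 61 mm above origin).
- small_lid: A square white lid that does not fit (about 98 mm square at the foot), with the same fin. Lies loose; to be left alone. Origin: centre of its underside.
- round_lid: A round white lid that does not fit (128 mm diameter at the foot, 33 mm high without its fin), with the same fin. Lies loose; to be left alone. Origin: centre of its underside.
Not all that is in view belongs to the job. What is shaped like the lid but orange is not meant.

How it is judged:
At the end, for the whole second after the job is handed in: The rectangular lid is snapped home on the tub: its origin 26 to 33 mm above the tub's (30 when seated, 41 when only resting on the beads), within 10 mm sideways, 10 degrees in yaw, 4 degrees in tilt (both sides snapped); the tub upright on the sideboard within 10 degrees; both at rest (z of lid in the frame of tub between 0.026 and 0.033 m and horizontal distance between lid and tub below 0.01 m and angle between the x axis of lid and the x axis of tub, either way round below 0.17 rad and angle between the z axis of lid and the z axis of tub, either way round below 0.07 rad and angle between tub's own z axis and vertical below 0.17 rad and height (world z) of tub below 0.01 m and linear speed of each of lid, tub below 0.02 m/s); the robot touches nothing.
It fails at once if one of the other two lids is moved by more than 40 mm (distance of any of small_lid, round_lid from where it was at the start of the episode above 0.04 m).
It fails at once if the tub is tipped by more than 30 degrees (angle between tub's own z axis and vertical above 0.52 rad).
It also fails if it takes over 46 s, if anything falls off the work surface, if the arm or the gripper's body presses on something with over 40 N, if the wrist force passes 120 N, or if a joint passes its speed limit or range.

## Working session

There is one attempt and no reset: what is moved stays moved. The work goes in short steps, Python scripts to look and compute and a tool call to move; the robot and the scene stay as the last step left them, time stands still between calls to the robot, and variables do not carry over. Pictures are saved under pics/ and viewed, about 8 in all and at most 12, crops included, and the job is handed in when it is done.

Besides the shell and the picture viewer there is one more tool, called after "Request:" as name([rows], argument=value, ...), one row to a line, values as JSON. jog_arm: Moves the arm, as the interface text tells. Its arguments: {"type":"object","properties":{"deltas":{"type":"array"},"grip_force":{"type":"number"}},"required":["deltas"]}

```bash
mkdir -p pics; cat > h.py <<'E'
import numpy as np, cv2
from station import ctrl, vision
R=lambda v: cv2.Rodrigues(np.array(v,float))[0]
def grab(n,save=None):
    o=ctrl.get_obs(); im,d=vision.get_image(n)
    if save: cv2.imwrite(f'pics/{save}.png',cv2.cvtColor(im,cv2.COLOR_RGB2BGR)); np.save(f'pics/{save}.npy',d)
    return o,im,d
def cloud(n,d):  # world points per pixel (pinhole cams)
    c=vision.calibration(n); v,u=np.indices(d.shape)
    P=np.stack([(u-c['cx'])/c['fx']*d,(v-c['cy'])/c['fy']*d,d],-1)
    return (P-np.array(c['tvec']))@R(c['rvec'])
E
python3 - <<'E'
from h import *
for n in('top','scene'):
    o,im,d=grab(n,n+'0'); np.save(f'pics/{n}_cloud.npy',cloud(n,d))
    c=vision.calibration(n); print(n,-R(c['rvec']).T@np.array(c['tvec']),c['fx'])
print(o, ctrl.tcp_to_tips)
print(vision.calibration('wrist'))
E
```

```text
top [ 0.31616768 -0.00622927  1.1330395 ] 512.6799941281076
scene [1.11611646 0.55516115 0.62373795] 401.11857852418154
{'t': 0.05, 'q': array([ 1.18503038e+00,  5.33041312e-02,  1.61426662e+00, -3.13597109e-05,
        1.47596592e+00, -1.19017839e-01]), 'dq': array([ 0.00091914, -0.00169815, -0.00298771, -0.00148256, -0.00274482,
       -0.00092165]), 'effort': array([-1.12585287e-03, -3.95180190e+01, -3.71658075e+01, -2.78149173e-04,
        4.08422769e-03,  1.11828217e-05]), 'tool_pos': array([0.16455347, 0.60236835, 0.252112  ]), 'tool_rot': array([-4.17700399e-01, -3.11323977e+00,  2.96872774e-03]), 'contact_force': array([-0.09471755,  0.58221898, -0.62906261]), 'wrist_torque': array([-0.01951335,  0.04274451,  0.00102258]), 'opening': 0.085087009451717} 0.022
{'fx': 309.70691628693146, 'fy': 309.70691628693146, 'cx': 315.5067887722983, 'cy': 201.3393654631219, 'hand_eye': array([[ 1.52510195e-03, -9.57210427e-01, -2.89388792e-01,
         7.38552049e-02],
       [ 9.99998512e-01,  1.69318299e-03, -3.30464540e-04,
         9.28025971e-04],
       [ 8.06312285e-04, -2.89387858e-01,  9.57211585e-01,
        -1.20672062e-01],
       [ 0.00000000e+00,  0.00000000e+00,  0.00000000e+00,
         1.00000000e+00]])}
```

View pics/top0.png

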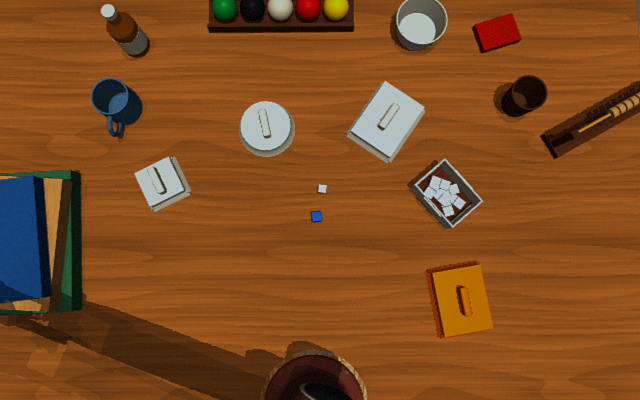

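View pics/scene0.png

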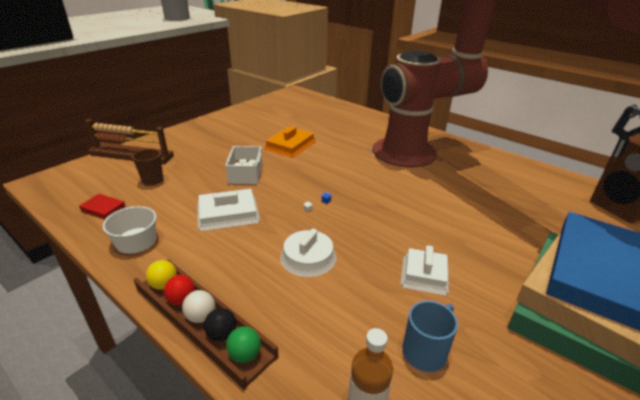

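Candidates in the top view: white rectangular lid (386,121) with its fin at (388,117), square lid (162,182), round lid (266,127), orange decoy (462,299), and the tub at (446,193). I choose (386,121): it is white, rectangular and has a fin. Next I measure it and check with a crop.

```bash
python3 - <<'E'
from h import *
P=np.load('pics/top_cloud.npy'); im=cv2.imread('pics/top0.png')
hsv=cv2.cvtColor(im,cv2.COLOR_BGR2HSV)
print('table z',np.median(P[230:260,200:300,2]))
def rect(box,zlo,zhi,name,col=True):
    u0,u1,v0,v1=box; q=P[v0:v1,u0:u1]; s=hsv[v0:v1,u0:u1]
    m=(q[...,2]>zlo)&(q[...,2]<zhi)
    if col: m&=(s[...,1]<70)
    m=m.astype(np.uint8)
    n,l,st,_=cv2.connectedComponentsWithStats(m); k=1+np.argmax(st[1:,4]); pts=q[l==k]
    r=cv2.minAreaRect((pts[:,:2]*1000).astype(np.float32))
    b=cv2.boxPoints(r); e=[b[1]-b[0],b[2]-b[1]]; e=max(e,key=np.linalg.norm)
    print(name,len(pts),np.round(r[0],1),np.round(r[1],1),'long axis deg',np.degrees(np.arctan2(e[1],e[0]))%180,'z',np.median(pts[:,2]))
rect((340,430,75,165),.02,.045,'lid plate'); rect((340,430,75,165),.05,.075,'fin')
rect((340,430,75,165),.006,.09,'lid all')
rect((400,490,150,235),.05,.075,'tub rim'); rect((400,490,150,235),.015,.075,'tub',False)
rect((230,300,95,160),.02,.045,'round');rect((130,195,150,215),.02,.045,'square')
c=im[60:250,330:500]; cv2.imwrite('pics/crop.png',cv2.resize(c,None,fx=3,fy=3,interpolation=cv2.INTER_CUBIC))
E
```

```text
table z 0.0005431392498864609
lid plate 2724 [ 614.8 -166.4] [104.  138.5] long axis deg 145.10233 z 0.033512572831480326
fin 206 [ 614. -166.] [15.9 60.6] long axis deg 145.05377 z 0.06071447159784478
lid all 3401 [ 611.8 -164.7] [117.8 145.4] long axis deg 145.22635 z 0.03329313733762844
tub rim 482 [ 447.2 -287.4] [119.7  92.8] long axis deg 40.407127 z 0.059143076143667275
tub 2261 [ 447.1 -287.6] [120.5  92.9] long axis deg 40.5407 z 0.02936477921535434
round 1781 [601.1 100.8] [108.1 110.4] long axis deg 178.30704 z 0.03338595080678133
square 1257 [478.9 330.9] [84.1 83.1] long axis deg 25.686697 z 0.03327494186846238
```

View pics/crop.png

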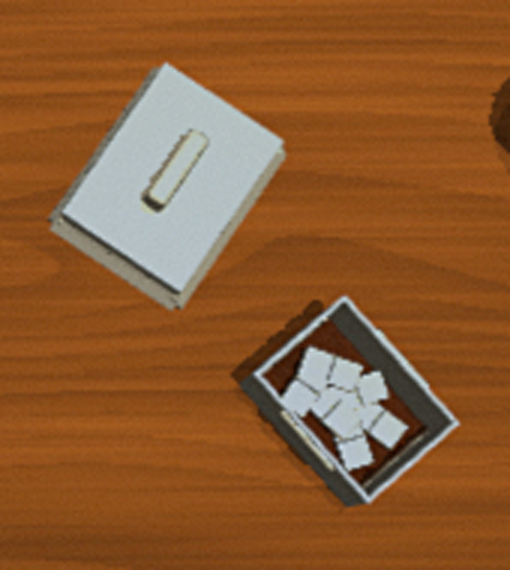

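The crop shows the white rectangular lid with its fin at top and the domino tub below right, so the choice holds. Before crossing I check how tall the things along the path are.

```bash
python3 - <<'E'
from h import *
A=np.array([.165,.603]);B=np.array([.615,-.166]);L=np.linalg.norm(B-A);e=(B-A)/L;nn=np.array([-e[1],e[0]])
for n in('top','scene'):
    P=np.load(f'pics/{n}_cloud.npy').reshape(-1,3)
    s=(P[:,:2]-A)@e; w=abs((P[:,:2]-A)@nn); m=(s>-.1)&(s<L+.1)&(w<.1)&(P[:,2]<.5)
    print(n,[(round(k*.1,1),round(float(P[m&(s>k*.1)&(s<=k*.1+.1)][:,2].max()),3) if (m&(s>k*.1)&(s<=k*.1+.1)).any() else None) for k in range(-1,10)])
E
```

```text
top [(-0.1, 0.055), (0.0, 0.142), (0.1, 0.143), (0.2, 0.009), (0.3, 0.038), (0.4, 0.039), (0.5, 0.009), (0.6, 0.064), (0.7, 0.036), (0.8, 0.067), (0.9, 0.066)]
scene [(-0.1, 0.136), (0.0, 0.499), (0.1, 0.5), (0.2, 0.005), (0.3, 0.035), (0.4, 0.036), (0.5, 0.004), (0.6, 0.06), (0.7, 0.018), (0.8, 0.063), (0.9, 0.063)]
```

The path is clear at z = 0.25: the books reach 0.14 m (0.5 m in the scene view is the arm itself). Moving across.

Request:
jog_arm([
  [0,0,0,-1.0,-1.0,0,1],
  [0,0,0,-2.2,-2.15,0,1],
  [0,0,0,-2.2,-2.15,0,1],
  [0,0,0,-2.2,-2.15,0,1],
  [0,0,0,-2.2,-2.15,0,1],
  [0,0,0,-2.2,-2.15,0,1],
  [0,0,0,-2.2,-2.15,0,1],
  [0,0,0,-2.2,-2.15,0,1],
  [0,0,0,-2.2,-2.15,0,1],
  [0,0,0,-2.2,-2.15,0,1],
  [0,0,0,-2.2,-2.15,0,1],
  [0,0,0,-2.2,-2.15,0,1],
], grip_force=40)

```text
t: 1.1
tool_pos: [0.3431, 0.2965, 0.2529]
tool_rot: [0.418, 3.114, -0.001]
contact_force: [0.7, 1.1, 0.2]
opening: 0.0854
```

Request:
jog_arm([
  [0,0,0,-2.2,-2.15,0,1],
  [0,0,0,-2.2,-2.15,0,1],
  [0,0,0,-2.2,-2.15,0,1],
  [0,0,0,-2.2,-2.15,0,1],
  [0,0,0,-2.2,-2.15,0,1],
  [0,0,0,-2.2,-2.15,0,1],
  [0,0,0,-2.2,-2.15,0,1],
  [0,0,0,-2.2,-2.15,0,1],
  [0,0,0,-2.2,-2.15,0,1],
  [0,0,0,-2.2,-2.15,0,1],
  [0,0,0,-2.2,-2.15,0,1],
  [0,0,0,-2.2,-2.15,0,1],
])

```text
t: 2.1
tool_pos: [0.5293, -0.0219, 0.2529]
tool_rot: [-0.419, -3.113, 0.0]
contact_force: [0.2, 0.7, 0.4]
opening: 0.0854
```

Request:
jog_arm([
  [0,0,0,-2.2,-2.15,0,1],
  [0,0,0,-2.2,-2.15,0,1],
  [0,0,0,-2.2,-2.15,0,1],
  [0,0,0,-2.2,-2.15,0,1],
  [0,0,0,-2.2,-2.15,0,1],
  [0,0,0,-1.0,-0.9,0,1],
  [0,0,0.086,0,0,0,1],
  [0,0,0.086,0,0,0,1],
  [0,0,0.086,0,0,0,1],
  [0,0,0.086,0,0,0,1],
  [0,0,0,0,0,0,1],
])

```text
t: 3.02
tool_pos: [0.6138, -0.1637, 0.253]
tool_rot: [-0.946, -2.995, -0.0]
contact_force: [-0.5, -0.3, 0.1]
opening: 0.0855
```

```bash
cat >> h.py <<'E'
def toolgap(o,xyz,yaw):  # shift (tool axes, cm) and turn about tool z to bring the TCP to xyz, tool x along yaw (deg, mod 180)
    M=R(o['tool_rot']); cur=np.degrees(np.arctan2(M[1,0],M[0,0])); d=(yaw-cur+90)%180-90
    print('t',round(o['t'],2),'pos',np.round(o['tool_pos'],4),'yaw',round(cur,2),'tilt',np.round(np.degrees(M[:2,2]),2),'F',np.round(o['contact_force'],1),'open',round(o['opening'],4),'q',np.round(o['q'],2))
    print('shift cm',np.round(M.T@(np.array(xyz)-o['tool_pos'])*100,2),'turn z',round(-np.radians(d),4))
def wcloud(o,d):
    c=vision.calibration('wrist'); v,u=np.indices(d.shape); x=u-c['cx'];y=v-c['cy']; r=np.hypot(x,y)+1e-9; th=r/c['fx']
    t=np.where(th<1.45,np.tan(np.minimum(th,1.45)),0)
    P=np.stack([x/r*t*d,y/r*t*d,d],-1); H=np.array(c['hand_eye'])
    return (P@H[:3,:3].T+H[:3,3])@R(o['tool_rot']).T+o['tool_pos']
def rect(P,m,name):
    n,l,st,_=cv2.connectedComponentsWithStats(m.astype(np.uint8),connectivity=8); k=1+np.argmax(st[1:,4]); pts=P[l==k]
    r=cv2.minAreaRect((pts[:,:2]*1000).astype(np.float32)); b=cv2.boxPoints(r); e=max([b[1]-b[0],b[2]-b[1]],key=np.linalg.norm)
    print(name,len(pts),np.round(r[0],1),np.round(r[1],1),'yaw',round(float(np.degrees(np.arctan2(e[1],e[0]))%180),2),'z',round(float(np.median(pts[:,2])),4))
E
python3 - <<'E'
from h import *
o,im,d=grab('wrist','w1'); P=wcloud(o,d)
toolgap(o,[.6148,-.166,.055],145.1)
near=np.hypot(P[...,0]-.615,P[...,1]+.166)<.1
rect(P,near&(P[...,2]>.05)&(P[...,2]<.075),'fin'); rect(P,near&(P[...,2]>.022)&(P[...,2]<.045),'plate')
E
```

```text
t 3.02 pos [ 0.6138 -0.1637  0.253 ] yaw 144.93 tilt [-0.05  0.02] F [-0.5 -0.3  0.1] open 0.0855 q [-0.38  0.08  1.59  0.    1.48 -1.34]
shift cm [-0.23 -0.13 19.8 ] turn z -0.003
fin 877 [ 616.4 -163.2] [16.2 59.4] yaw 144.68 z 0.0605
plate 9742 [ 616.8 -164.5] [104.2 136.9] yaw 145.14 z 0.0331
```

View pics/w1.png

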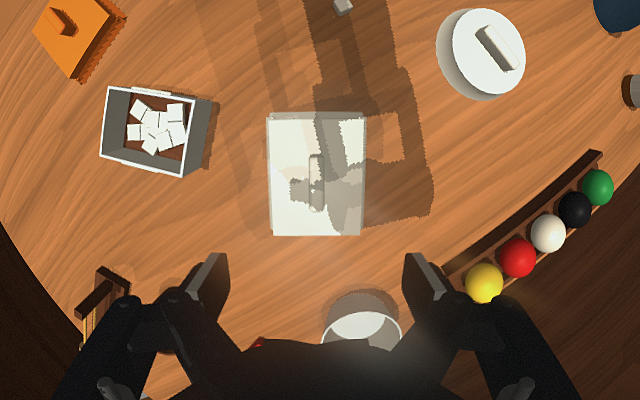

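The wrist view shows the lid with its fin at (316,183) under the open jaws and the tub at (150,130). Both views agree to about 2 mm. Descending onto the fin.

Request:
jog_arm([
  [0,0,0,-0.2,0,1,1],
  [0,0,0,0,0,2.5,1],
  [0,0,0,0,0,2.5,1],
  [0,0,0,0,0,2.5,1],
  [0,0,0,0,0,2.5,1],
  [0,0,0,0,0,2.5,1],
  [0,0,0,0,0,2.5,1],
  [0,0,0,0,0,1.9,1],
  [0,0,0,0,0,1.0,1],
  [0,0,0,0,0,0.5,1],
  [0,0,0,0,0,0,1],
])

```text
t: 3.98
tool_pos: [0.6154, -0.1647, 0.058]
tool_rot: [-0.943, -2.994, -0.0]
contact_force: [0.6, -0.3, 0.1]
opening: 0.0856
```

Request:
jog_arm([
  [0,0,0,0,0,0,0],
  [0,0,0,0,0,0,0],
  [0,0,0,0,0,0,0],
  [0,0,0,0,0,0,0],
  [0,0,0,0,0,0,0],
  [0,0,0,0,0,0,0],
  [0,0,0,0,0,0,0],
  [0,0,0,0,0,0,0],
], grip_force=80)

```text
t: 4.65
tool_pos: [0.6167, -0.1652, 0.0602]
tool_rot: [0.944, 2.995, -0.0]
contact_force: [-0.7, 0.4, 3.6]
opening: 0.0143
```

Request:
jog_arm([
  [0,0,0,0,0,-0.6,0],
  [0,0,0,0,0,-1.4,0],
  [0,0,0,0,0,-2,0],
  [0,0,0,0,0,-2,0],
  [0,0,0,0,0,-2,0],
  [0,0,0,0,0,-2,0],
  [0,0,0,0,0,-2,0],
  [0,0,0,0,0,-1,0],
  [0,0,0,0,0,0,0],
])

```text
t: 5.4
tool_pos: [0.6178, -0.1656, 0.1935]
tool_rot: [0.943, 2.99, -0.001]
contact_force: [-0.0, 0.2, -0.7]
opening: 0.0143
```

```bash
python3 - <<'E'
from h import *
d=np.load('pics/w1.npy'); P=wcloud(dict(tool_rot=[-.946,-2.995,0],tool_pos=np.array([.6138,-.1637,.253])),d)
near=np.hypot(P[...,0]-.447,P[...,1]+.2875)<.1
rect(P,near&(P[...,2]>.045)&(P[...,2]<.075),'tub rim');rect(P,near&(P[...,2]>.02)&(P[...,2]<.075),'tub')
o,im,d=grab('wrist','w2'); toolgap(o,[.447,-.2875,.17],40.5)
P=wcloud(o,d); near=np.hypot(P[...,0]-o['tool_pos'][0],P[...,1]-o['tool_pos'][1])<.1
z=o['tool_pos'][2]-.06
rect(P,near&(abs(P[...,2]-z-.033)<.01),'held plate')
E
```

```text
tub rim 2123 [ 449.7 -286.4] [122.6  93.5] yaw 40.37 z 0.0573
tub 5983 [ 449.7 -286.4] [122.6  93.5] yaw 40.37 z 0.0326
t 5.4 pos [ 0.6178 -0.1656  0.1935] yaw 145.01 tilt [ 0.34 -0.13] F [-0.   0.2 -0.7] open 0.0143 q [-0.38  0.12  1.64  0.    1.37 -1.34]
shift cm [  7.02 -19.79   2.28] turn z -1.3176
held plate 27351 [ 600.6 -152.5] [105.   93.6] yaw 55.14 z 0.1662
```

View pics/w2.png

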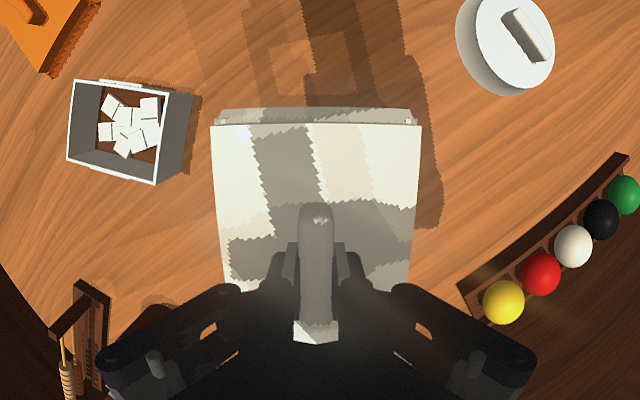

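Lid held level; the plate is centred on the tool within 1 mm. Both views put the tub at about (448.3, -287) with yaw 40.4°. Turning +1.824 rad and carrying it over.

Request:
jog_arm([
  [0,0,0.06,0,0,0,0],
  [0,0,0.12,0,0,0,0],
  [0,0,0.12,0,0,0,0],
  [0,0,0.12,0,0,0,0],
  [0,0,0.12,0,0,0,0],
  [0,0,0.12,0,0,0,0],
  [0,0,0.12,0,0,0,0],
  [0,0,0.12,0,0,0,0],
  [0,0,0.12,0,0,0,0],
  [0,0,0.12,0,0,0,0],
  [0,0,0.12,0,0,0,0],
  [0,0,0.12,0,0,0,0],
])

```text
t: 6.45
tool_pos: [0.6151, -0.1646, 0.1868]
tool_rot: [-2.638, -1.7, 0.003]
contact_force: [0.7, -0.1, -0.6]
opening: 0.0144
```

Request:
jog_arm([
  [0,0,0.12,0,0,0,0],
  [0,0,0.12,0,0,0,0],
  [0,0,0.12,0,0,0,0],
  [0,0,0.085,0,0,0,0],
  [0,0,0,-1.5,-0.2,0,0],
  [0,0,0,-3,-0.25,0,0],
  [0,0,0,-3,-0.25,0,0],
  [0,0,0,-3,-0.25,0,0],
  [0,0,0,-3,-0.25,0,0],
  [0,0,0,-3,-0.25,0,0],
  [0,0,0,-2.5,-0.2,0,0],
  [0,0,0,-1.7,-0.1,0,0],
])

```text
t: 7.45
tool_pos: [0.4441, -0.2866, 0.1875]
tool_rot: [-2.946, -1.085, 0.004]
contact_force: [0.6, -0.2, -1.4]
opening: 0.0143
```

Request:
jog_arm([
  [0,0,0,0,0,0,0],
  [0,0,0,0,0,0,0],
])

```text
t: 7.62
tool_pos: [0.4459, -0.286, 0.188]
tool_rot: [-2.947, -1.084, 0.001]
contact_force: [-0.1, 0.6, -1.0]
opening: 0.0143
```

```bash
python3 - <<'E'
from h import *
o,im,d=grab('top','top1'); toolgap(o,[.4483,-.287,.12],40.4)
o,im,d=grab('scene','scene1'); im=cv2.imread('pics/scene1.png')
cv2.imwrite('pics/scene1c.png',cv2.resize(im[50:250,150:350],None,fx=3,fy=3))
E
```

```text
t 7.62 pos [ 0.4459 -0.286   0.188 ] yaw 40.39 tilt [-0.08  0.08] F [-0.1  0.6 -1. ] open 0.0143 q [-0.71 -0.13  1.9   0.    1.37  0.15]
shift cm [0.12 0.25 6.8 ] turn z -0.0003
```

View pics/scene1c.png

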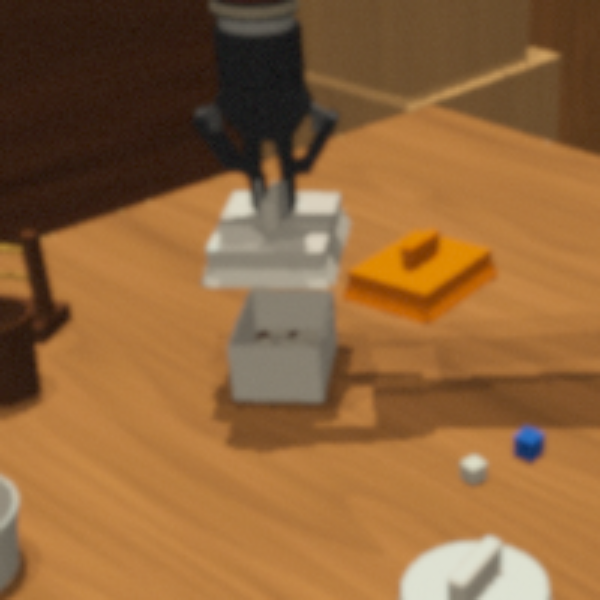

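The crop shows the lid held level over the tub, aligned with it. Applying the small correction and lowering to just above the beads.

Request:
jog_arm([
  [0,0,0,0.1,0.25,1,0],
  [0,0,0,0,0,1.5,0],
  [0,0,0,0,0,1.5,0],
  [0,0,0,0,0,1.0,0],
  [0,0,0,0,0,0.7,0],
  [0,0,0,0,0,0.6,0],
  [0,0,0,0,0,0.5,0],
  [0,0,0,0,0,0.5,0],
  [0,0,0,0,0,0.4,0],
  [0,0,0,0,0,0.3,0],
  [0,0,0,0,0,0,0],
  [0,0,0,0,0,0,0],
])

```text
t: 8.72
tool_pos: [0.4497, -0.2873, 0.1094]
tool_rot: [2.948, 1.086, 0.0]
contact_force: [0.4, 0.3, -0.6]
opening: 0.0141
```

Request:
jog_arm([
  [0,0,0,0,0,0.3,0],
  [0,0,0,0,0,0.3,0],
  [0,0,0,0,0,0.2,0],
  [0,0,0,0,0,0.2,0],
  [0,0,0,0,0,0.2,0],
  [0,0,0,0,0,0,0],
], grip_force=110)

```text
t: 9.22
tool_pos: [0.45, -0.2873, 0.0979]
tool_rot: [2.948, 1.086, 0.001]
contact_force: [-1.2, 0.7, 4.2]
opening: 0.0141
```

Request:
jog_arm([
  [0,0,0,0,0,0.15,0],
  [0,0,0,0,0,0.15,0],
  [0,0,0,0,0,0.15,0],
  [0,0,0,0,0,0,0],
])

```text
t: 9.55
tool_pos: [0.4491, -0.2868, 0.0914]
tool_rot: [-2.947, -1.086, 0.001]
contact_force: [0.3, -0.6, -1.3]
opening: 0.0139
```

Request:
jog_arm([
  [0,0,0,0,0,0.15,0],
  [0,0,0,0,0,0.15,0],
  [0,0,0,0,0,0,0],
])

```text
t: 9.8
tool_pos: [0.4501, -0.2877, 0.0904]
tool_rot: [2.947, 1.085, 0.001]
contact_force: [0.5, 0.9, 0.9]
opening: 0.0136
```

It seems to have snapped: the force dropped and the TCP is at 0.0904, against 0.0903 expected when seated. I press a little further to confirm the stop.

Request:
jog_arm([
  [0,0,0,0,0,0.15,0],
  [0,0,0,0,0,0.15,0],
  [0,0,0,0,0,0.1,0],
  [0,0,0,0,0,0,0],
])

```text
t: 10.13
tool_pos: [0.4505, -0.288, 0.0903]
tool_rot: [2.947, 1.086, -0.0]
contact_force: [-9.1, 6.8, 22.3]
opening: 0.0139
```

Hard stop at 22 N with no further travel. Easing off, opening and withdrawing.

Request:
jog_arm([
  [0,0,0,0,0,-0.2,0],
  [0,0,0,0,0,-0.15,0],
  [0,0,0,0,0,0,0.2],
  [0,0,0,0,0,0,0.5],
  [0,0,0,0,0,0,1],
  [0,0,0,0,0,0,1],
  [0,0,0,0,0,0,1],
  [0,0,0,0,0,0,1],
  [0,0,0,0,0,0,1],
  [0,0,0,0,0,0,1],
  [0,0,0,0,0,0,1],
])

```text
t: 11.05
tool_pos: [0.4497, -0.2872, 0.0893]
tool_rot: [-2.948, -1.086, 0.0]
contact_force: [0.7, 0.5, -0.5]
opening: 0.0856
```

Request:
jog_arm([
  [0,0,0,0,0,-0.5,1],
  [0,0,0,0,0,-1,1],
  [0,0,0,0,0,-2,1],
  [0,0,0,0,0,-3,1],
  [0,0,0,0,0,-3,1],
  [0,0,0,0,0,-3,1],
  [0,0,0,0,0,-3,1],
  [0,0,0,0,0,-2,1],
  [0,0,0,0,0,-1,1],
  [0,0,0,0,0,0,1],
  [0,0,0,0,0,0,1],
])

```text
t: 11.97
tool_pos: [0.4496, -0.2871, 0.2743]
tool_rot: [2.948, 1.086, 0.0]
contact_force: [-0.5, -0.3, -0.6]
opening: 0.0857
```

```bash
cat > chk.py <<'E'
from h import *
o,im,d=grab('wrist','w3'); toolgap(o,[.4483,-.287,.25],40.4); P=wcloud(o,d)
def plane(P,m,name):
    q=P[m]; A=np.c_[q[:,:2]-q[:,:2].mean(0),np.ones(len(q))]; s=np.linalg.lstsq(A,q[:,2],rcond=None)[0]; print(name,'plane z',round(s[2],4),'slope deg',np.round(np.degrees(s[:2]),2))
near=np.hypot(P[...,0]-.45,P[...,1]+.287)<.11
m=near&(P[...,2]>.05)&(P[...,2]<.078); rect(P,m,'w plate'); plane(P,m,'w'); rect(P,near&(P[...,2]>.081)&(P[...,2]<.105),'w fin')
tb=(np.hypot(P[...,0]-.55,P[...,1]+.287)<.15)&(abs(P[...,2])<.01); print('table z',np.median(P[tb][:,2]))
_,_,ds=grab('scene','scene2'); S=cloud('scene',ds); near=np.hypot(S[...,0]-.45,S[...,1]+.287)<.11
m=near&(S[...,2]>.054)&(S[...,2]<.078); rect(S,m,'scene plate'); plane(S,near&(S[...,2]>.059)&(S[...,2]<.07),'scene')
E
python3 chk.py; python3 -c "
import cv2
a=cv2.imread('pics/w3.png');b=cv2.imread('pics/scene2.png')[90:240,170:370]
b=cv2.resize(b,(533,400)); cv2.imwrite('pics/f.png',cv2.hconcat([cv2.resize(a,(400,250)),cv2.resize(b,(333,250))]))"
```

```text
t 11.97 pos [ 0.4496 -0.2871  0.2743] yaw 40.44 tilt [ 0.02 -0.01] F [-0.5 -0.3 -0.6] open 0.0857 q [-0.71 -0.18  1.8  -0.    1.52  0.16]
shift cm [-0.09 -0.1   2.43] turn z 0.0007
w plate 10263 [ 450.4 -287.3] [136.6 104.7] yaw 40.6 z 0.0631
w plane z 0.0631 slope deg [-0.15 -0.13]
w fin 900 [ 450.8 -287.1] [59.8 15.7] yaw 40.45 z 0.0906
table z 5.901480925452063e-05
scene plate 834 [ 451.5 -285.5] [143.  104.7] yaw 40.02 z 0.0633
scene plane z 0.0634 slope deg [-0.11 -0.15]
```

View pics/f.png

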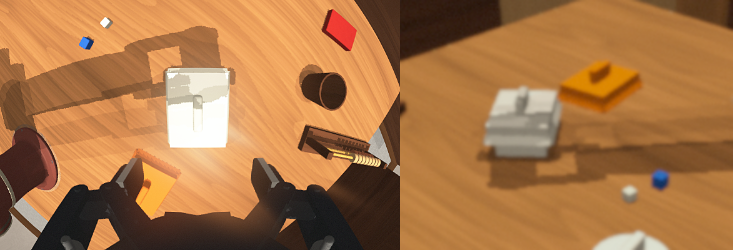

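The lid is home. Its plate is at z = 63 mm (63 when seated, 74 if only on the beads), with slope about 0.2°, and the gripper is clear. Handing in.

```bash
python3 -c "
from station import ctrl; print(ctrl.finish_job())"
```

```text
the job is handed in; nothing more can be done
None
```

The white rectangular lid is on the tub and snapped fully home. I handed the job in at about 12 s of the 46 s allowed; it gave no verdict.

I gripped the lid by its fin, turned it 104.5°, and lowered it over the rim. It was pressed until the force dropped at the snap, then to a hard stop at 22 N. I then let go and backed off 18 cm straight up.

Last checks:
- **Height:** the lid's top plate measured 63.1 mm in the wrist view and 63.4 mm in the scene view. Seated should read 63 mm, and resting on the beads 74 mm.
- **Level and placing:** the slope was about 0.2°, and the yaw was 40.6° against 40.4° for the tub. The lid centre was about 2 mm from where the tub was measured before placing; the lid then hid the tub, so I did not measure it again.
- **One disagreement:** the scene view gave the plate a length of 143 mm instead of 136, probably because its height band caught some of the skirt. Its centre still agreed with the wrist view within 2 mm.
- **Other lids:** the arm never went near the square and round lids at working height, but I did not measure their positions again at the end.

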